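Close the light-curing unit and start the cure

ROBOT

A 7-joint arm with a two-finger parallel gripper is mounted at the origin on the work surface. World frame = base frame: x ahead of the robot, y to its left, z up, the work surface at z = 0. Lengths are in m, angles in degrees, forces in N, time in s.
With the tool pointing down it reaches from about 0.425 to 0.825 m from the base axis. Payload 3.6 kg.
Tool frame: the origin (TCP) lies on the mounting face of the last link; the fingertips stand 186 mm ahead of it and the grasp point (between the pads) lies 167 mm ahead of it (arm.tips_ahead is the z of the fingertips in the tool frame, in m); z points along the fingers, y is the direction in which the jaws open and shut (so a half turn about z gives the same grasp; the last joint's range is limited). The gripper opens to 93 mm and grips with 3 to 60 N. Pads are 15 mm wide; open, the fingers measure 128 mm over their backs; the gripper's body (75 mm by 188 mm) begins 65 mm behind the grasp point.
Start: joints at [65.117, 35.231, -0.722, 81.555, 0.464, 63.22, -2.315], TCP at [0.258, -0.597, 0.405] pointing down, gripper open.
Joint ranges: [-178.69, 178.69], [-17.37, 117.87], [-77.05, 75.6], [15.02, 138.74], [-78.02, 258.01], [0.78, 113.62], [-162.83, 162.83]. Speed limits (degrees/s): [159.86, 159.86, 180, 180, 180, 180, 180].

INTERFACE

Orientations are given as a 3x3 rotation matrix whose columns are the frame's x, y, z axes.
In Python, from cell import arm, cams, close_job gives the robot as it stands.
- The arm moves only by the tool move_arm, never from a script. Its argument "moves" is a list of rows, each an object of numbers: "tx", "ty", "tz": the shift along the world's x, y, z in cm; "rx", "ry", "rz": the turn, a rotation vector about the world's x, y, z in rad; "gripper": the finger opening in cm, from 0 to 9.3. A call has exactly 10 rows; each row shifts and turns the commanded pose from where the row before left it; what a row does not reach is not made up. A row lasts 1/12 s, in which the tool goes at most 41.7 mm and 7.16 degrees, less where a joint would pass 70% of its speed; a pose out of reach is approached as far as the arm can. A call is refused whole if a number of a shift passes 4.17 or a number of a turn 0.125, either way. A call with a gripper value outside its range is refused whole. The fingers move at their own pace and stop on an object; the grip force is fixed at half the most. Time passes only in rows, so rows that do not move let the fingers close, or fill a call up. It gives the time, the measured TCP pose, the force and the opening at its end, in the units of the state.
- arm.state(): the state, without advancing time (a new reading comes with each control period).
- cams.capture(name): name is "side" or "top"; returns a dict with "img" (420x560x3 uint8, red, green, blue), "mtx" (3x3 intrinsics, pixels), "eye" and "orientation" of the camera in the world. Camera axes: x right, y up, looking along -z (the intrinsics and any distortion apply to the point x, -y, -z); pixel columns grow to the right and rows downward; lengths in m; the calibration is good to about 2 mm. A picture is of the moment at which its call begins. There is no depth.
- close_job(): hands the job in, once; it reports no verdict.
The state is a dict: "time_s": time; "q": joint angles; "joint_velocities": joint speeds; "joint_efforts": joint torques, N m; "eef_pos": TCP position; "tool_rot": TCP orientation; "ft_force": force on the tool from outside, world axes, zero at the start; "ft_torque": the same for the moment, N m; "finger_gap": finger opening in m.
Only numpy, scipy, OpenCV 4.12 (cv2) and the standard library are available. Lean on these libraries where they do the work, as an engineer would, in place of code of your own. Each camera call takes 0.05 s, during which the arm holds its last target. There are 200 camera calls.

TASK

The enamelled pendants are lying in the light-curing unit, ready to be cured: with the fingers, gently push its lid fully shut, then lightly press the green start key with the fingertips until it goes down, let it come back up, and withdraw. Leave the other three keys, the pendants and everything else on the bench undisturbed; nothing needs to be picked up, and the start key must not go down while the lid is open.

Things in the scene. Friction and masses are not known exactly. Their poses are not given: they have to be found in the camera images.
- unit: Light-curing unit: fixed white box on a grey base, 215 mm deep (its x), 220 mm wide (its y), 122 mm high without lid. Origin: centre of its underside, on the table; x points to its back, where the lid is hinged, y left, z up. Its front (-x) faces the robot, turned up to 0.35 rad. The lid closes the open chamber at the back; a key panel lies in front of it.
- key_panel (a point): Middle of the key panel's face, 77 mm in front of the unit's origin, 110 mm up. The panel is 62 mm deep and slopes down to the front by 0.21 rad (upward normal (-0.21, 0, 0.98) in the unit's frame). Its four round keys stand in one row across, 45 mm apart, each 20 mm wide and 8 mm proud; from the left as the robot sees them: grey, grey, green (start), red (stop).
- lid (a joint): Hinge of the lid: 0 fully closed, grows as it opens (0.55 to 1.05 rad at the start). White frame 10 mm thick with amber window, 145 mm from hinge to free edge, 214 mm wide. A stiff friction hinge (0.17 N m) holds it at any angle; 2 to 5 N from above pushes it down, shutting on a soft rubber seal (gives 3 mm at 20 N); it stays shut. Closed, its top face is level, 132 mm above the table.
- lid_edge (a point): Middle of the lid's free (front) edge, on its upper, outer face; moves with the lid. Closed, it lies 132 mm above the table.
- lid_hinge (a point): Middle of the lid's hinge axis, 95 mm behind the unit's origin and 127 mm up (5 mm below the closed lid's upper face); the axis runs along the unit's y.
- start_key (a joint): Green start key, second from the right (-22.5 mm in the unit's y). Joint value: 0 up, grows as the key is pressed, 0.004 m fully down; sprung, about 1.2 N to start and 3.6 N fully down; comes back up by itself. 
- start_key_top (a point): Centre of the green start key's top face; moves with the key. Up, it lies 117 mm above the table, 41 mm in front of the closed lid's edge, facing up along the panel's normal (leaning 0.21 rad to the front).
- less_key (a joint): Grey time-down key, far left of the row (+67.5 mm in the unit's y). Joint value: 0 up, grows as the key is pressed, 0.004 m fully down; sprung, about 1.2 N to start and 3.6 N fully down; comes back up by itself. To be left alone.
- more_key (a joint): Grey time-up key, second from the left (+22.5 mm). Joint value: 0 up, grows as the key is pressed, 0.004 m fully down; sprung, about 1.2 N to start and 3.6 N fully down; comes back up by itself. To be left alone.
- stop_key (a joint): Red stop key, far right (-67.5 mm). Joint value: 0 up, grows as the key is pressed, 0.004 m fully down; sprung, about 1.2 N to start and 3.6 N fully down; comes back up by itself. To be left alone.
- pendant_a: Blue. Loose freshly enamelled silver pendant, a lozenge 23 mm across the points and 6 mm thick, lying on the turntable inside the unit (turntable top 54 mm above the table). Origin at the centre of its underside. To be left alone.
- pendant_b: Red. Loose freshly enamelled silver pendant, a lozenge 23 mm across the points and 6 mm thick, lying on the turntable inside the unit (turntable top 54 mm above the table). Origin at the centre of its underside. To be left alone.
- pendant_c: Turquoise. Loose freshly enamelled silver pendant, a lozenge 23 mm across the points and 6 mm thick, lying on the turntable inside the unit (turntable top 54 mm above the table). Origin at the centre of its underside. To be left alone.
- drying_tray: Low aluminium tray 140 x 180 x 12 mm with rows of pendants in it. Origin at the centre of its underside. Loose bystander, to be left alone.
- parts_tub: Clear plastic tub 110 x 150 x 35 mm with a heap of raw pendants. Origin at the centre of its underside. Loose bystander, to be left alone.
- pliers: Pliers with black handles lying flat, 150 mm long (handles to its -x), 45 mm wide, 17 mm high. Origin under the rivet. Loose bystander, to be left alone.
- tweezers: Steel tweezers lying flat along their x axis, 132 mm long, 8 mm wide, 10 mm high. Origin under the middle. Loose bystander, to be left alone.
- brush: Fine paint brush with a green handle lying along its x axis, 165 mm long, 9 mm thick. Origin under the middle. Loose bystander, to be left alone.
- jar_blue: Small blue enamel jar with a white cap, 38 mm across, 48 mm high. Origin at the centre of its underside. Loose bystander, to be left alone.
- jar_red: Small red enamel jar with a white cap, 38 mm across, 48 mm high. Origin at the centre of its underside. Loose bystander, to be left alone.
- bead_dish: Black shallow round dish, 84 mm across, 18 mm high. Origin at the centre of its underside. Loose bystander, to be left alone.

How it is judged (in metres and radians):
On the way, in this order (a step that is already met when the one before it is completed fails the run):
1. the lid is pushed fully shut (within 0.035 rad) (value of joint lid below 0.035 rad and value of joint start_key below 0.001 m), for 0.2 s.
2. the green start key is pressed down (at least 2 of its 4 mm) with the lid shut (value of joint start_key above 0.002 m and value of joint lid below 0.035 rad), for 0.05 s.
At the end, for the whole second after the job is handed in: The lid is shut (within 0.035 rad), the start key has been pressed and is up again (within 0.8 mm), the other keys are up, the pendants in the unit lie within 8 mm and the other bench things within 15 mm of where they began (value of joint lid below 0.035 rad and value of joint start_key below 0.0008 m and value of joint each of less_key, more_key, stop_key below 0.0012 m and distance of each of pendant_a, pendant_b, pendant_c from where it was at the start of the episode below 0.008 m and distance of each of drying_tray, parts_tub, pliers, tweezers, brush, jar_blue, jar_red, bead_dish from where it was at the start of the episode below 0.015 m); the robot touches nothing.
It fails at once if the start key goes down (2 mm) while the lid is open (more than 0.06 rad) (value of joint start_key above 0.002 m and value of joint lid above 0.06 rad).
It fails at once if another key is pressed (more than 1.2 mm) (value of joint any of less_key, more_key, stop_key above 0.0012 m).
It fails at once if the lid is slammed (faster than 3 rad/s) or lifted further open (beyond 1.2 rad) (velocity of joint lid below -3 rad/s or value of joint lid above 1.2 rad).
It fails at once if the robot bears on the unit, its lid or keys with more than 35 N, or touches it with anything but the fingers (2 N) (contact force between the fingers and unit above 35 N or contact force between the arm and unit above 2 N).
It fails at once if a pendant in the unit (8 mm) or another thing on the bench (15 mm) is shoved, lifted or carried (distance of any of pendant_a, pendant_b, pendant_c from where it was at the start of the episode above 0.008 m or distance of any of drying_tray, parts_tub, pliers, tweezers, brush, jar_blue, jar_red, bead_dish from where it was at the start of the episode above 0.015 m).
It also fails if it takes over 43 s, if anything falls off the work surface, if the arm or the gripper's body presses on something with over 40 N, if the wrist force passes 120 N, or if a joint passes its speed limit or range.

## Working session

There is one attempt and no reset: what is moved stays moved. The work goes in short steps, Python scripts to look and compute and a tool call to move; the robot and the scene stay as the last step left them, time stands still between calls to the robot, and variables do not carry over. Pictures are saved under pics/ and viewed, about 8 in all and at most 12, crops included, and the job is handed in when it is done.

Besides the shell and the picture viewer there is one more tool, called as name(argument=value, ...) on one line, values as JSON. move_arm: Moves the arm, as the interface text tells. Its arguments: {"type":"object","properties":{"moves":{"type":"array"}},"required":["moves"]}

```bash
mkdir -p pics; cat > h.py <<'E'
import numpy as np, cv2
from cell import arm, cams, close_job
def snap(n,f):
    c=cams.capture(n); cv2.imwrite('pics/'+f,c['img'][:,:,::-1]); return c
def proj(c,P):
    R=np.array(c['orientation']);p=(np.atleast_2d(P)-np.array(c['eye']))@R
    p=p*[1,-1,-1]; u=p@np.array(c['mtx']).T; return u[:,:2]/u[:,2:]
def ray(c,uv,z):
    R=np.array(c['orientation']);d=np.linalg.inv(np.array(c['mtx']))@[uv[0],uv[1],1]
    d=R@(d*[1,-1,-1]); e=np.array(c['eye']); return e+d*(z-e[2])/d[2]
E
python3 - <<'E'
from h import *
for n in('side','top'):
    c=snap(n,n+'0.png'); print(n,c.keys(),np.round(c['eye'],3),np.round(c['orientation'],3),np.round(c['mtx'],1))
s=arm.state();print(s['eef_pos'],np.round(s['tool_rot'],3),s['ft_force'],s['finger_gap'],arm.tips_ahead)
E
```

```text
side dict_keys(['img', 'mtx', 'eye', 'orientation']) [-0.163  0.881  0.729] [[-0.785  0.318 -0.533]
 [-0.62  -0.387  0.682]
 [ 0.01   0.865  0.501]] [[502.5   0.  276.8]
 [  0.  502.5 204.4]
 [  0.    0.    1. ]]
top dict_keys(['img', 'mtx', 'eye', 'orientation']) [0.403 0.027 1.256] [[-0.009  0.996 -0.089]
 [-1.    -0.01  -0.012]
 [-0.013  0.089  0.996]] [[454.    0.  284.9]
 [  0.  454.  210. ]
 [  0.    0.    1. ]]
[ 0.25771002 -0.5964271   0.40372014] [[ 0.918  0.397 -0.001]
 [ 0.397 -0.918  0.002]
 [ 0.    -0.002 -1.   ]] [0.42091746 0.57136266 0.79205828] 0.09305100018022358 0.1861
```

View pics/side0.png

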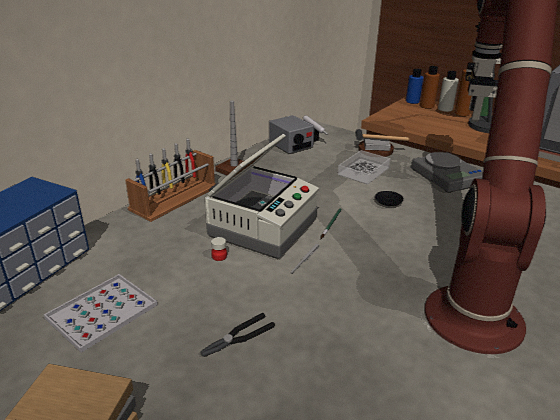

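View pics/top0.png

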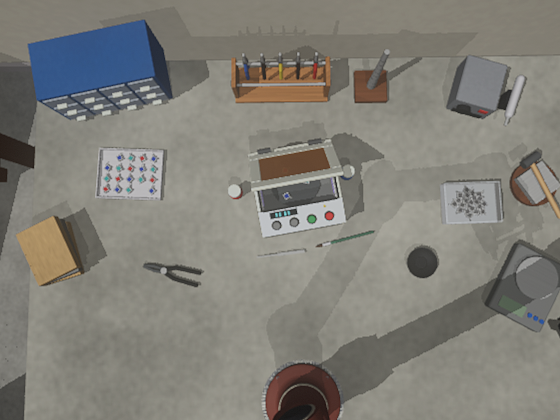

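The side view shows the unit near (262,205), lid ajar. In the top view its keys are at about (277,225) to (329,215), the green one near (312,219). I'll enlarge both.

```bash
python3 - <<'E'
from h import *
a=cv2.imread('pics/top0.png')[125:245,225:365]; b=cv2.imread('pics/side0.png')[125:265,195:335]
k=lambda i:cv2.resize(i,None,fx=5,fy=5,interpolation=cv2.INTER_CUBIC)
cv2.imwrite('pics/topc.png',k(a)[:600]);b=cv2.resize(b,None,fx=4.28,fy=4.28,interpolation=cv2.INTER_CUBIC);cv2.imwrite('pics/sidec.png',b)
E
```

```text
(no output)
```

View pics/topc.png

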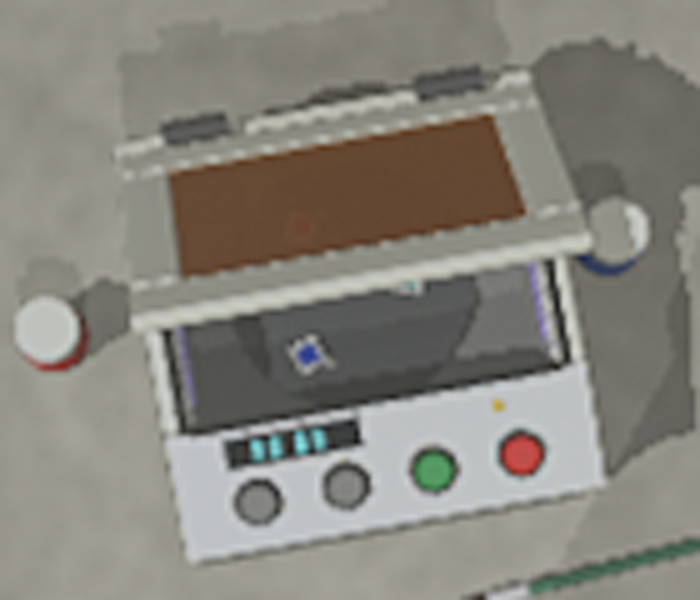

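View pics/sidec.png

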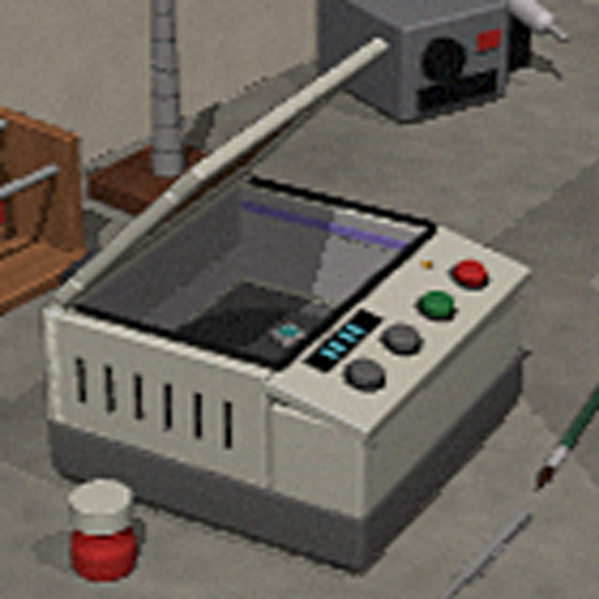

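```bash
cat >> h.py <<'E'
def T(p,P):
    P=np.atleast_2d(P);c,s=np.cos(p[2]),np.sin(p[2]); return P@np.array([[c,s,0],[-s,c,0],[0,0,1]])+[p[0],p[1],0]
def lidpt(th,r=.145,y=0,off=.005):
    return [-.095-np.array(0)-0+0.19*0 + 0.19*0 + (0.095*0) ,0,0]
E
python3 - <<'E'
s=open('h.py').read().split('def lidpt')[0]
s+='''def lidpt(th,r=.145,y=0,off=.005):
    return [.095-r*np.cos(th)+off*np.sin(th)*1, y, .127+r*np.sin(th)+off*np.cos(th)]
KY=[67.5e-3,22.5e-3,-22.5e-3,-67.5e-3]
KEYS=[[-.0787,y,.117] for y in KY]
'''
open('h.py','w').write(s)
E
python3 - <<'E'
from h import *
from scipy.optimize import least_squares
ct,cs=cams.capture('top'),cams.capture('side')
f=lambda u,o,k:(np.array(u)+.5)/k-.5+o
t=f([[259,500],[347,485],[435,468],[522,453],[133,312],[592,232]],[225,125],5)
s=f([[365,372],[402,337],[437,301],[470,270],[386,42],[198,178]],[195,125],4.28)
def res(p,full=0):
    P=T(p,KEYS+[lidpt(p[3],y=.107),lidpt(p[3],y=-.107)])
    a=proj(ct,P)-t; b=proj(cs,P[[0,1,2,3,5,4]])-s
    return np.r_[a,b] if full else np.r_[a,b].ravel()
r=least_squares(res,[.6,0,-.17,.8],loss='soft_l1');p=r.x
print(p);print(res(p,1).round(1))
print('start',T(p,KEYS[2]),'edge',T(p,lidpt(p[3])),'closed',T(p,lidpt(0)))
np.save('p.npy',p)
E
```

```text
[0.55657979 0.00989262 0.17452282 0.83875427]
[[-0.3  0.4]
 [-0.3  0.2]
 [-0.3  0.3]
 [-0.1  0. ]
 [-0.5  3.3]
 [ 0.7  2. ]
 [-0.3 -2. ]
 [-0.3 -2. ]
 [-0.4 -1.3]
 [-0.4 -1.3]
 [-0.4 -2.6]
 [-0.  -3.7]]
start [[ 0.48298214 -0.02593092  0.117     ]] edge [[0.55835493 0.0102056  0.23819455]] closed [[0.50733932 0.00121071 0.132     ]]
```

move_arm(moves=[{"tx":1.64,"ty":3.06,"tz":0.6,"rz":-0.012,"gripper":0},{"tx":1.64,"ty":3.06,"tz":0.6,"rz":-0.012,"gripper":0},{"tx":1.64,"ty":3.06,"tz":0.6,"rz":-0.012,"gripper":0},{"tx":1.64,"ty":3.06,"tz":0.6,"rz":-0.012,"gripper":0},{"tx":1.64,"ty":3.06,"tz":0.6,"rz":-0.012,"gripper":0},{"tx":1.64,"ty":3.06,"tz":0.6,"rz":-0.012,"gripper":0},{"tx":1.64,"ty":3.06,"tz":0.6,"rz":-0.012,"gripper":0},{"tx":1.64,"ty":3.06,"tz":0.6,"rz":-0.012,"gripper":0},{"tx":1.64,"ty":3.06,"tz":0.6,"rz":-0.012,"gripper":0},{"tx":1.64,"ty":3.06,"tz":0.6,"rz":-0.012,"gripper":0}])

```text
$.moves[0]: bad value
```

move_arm(moves=[{"tx":1.64,"ty":3.06,"rz":-0.012,"gripper":0},{"tx":1.64,"ty":3.06,"rz":-0.012,"gripper":0},{"tx":1.64,"ty":3.06,"rz":-0.012,"gripper":0},{"tx":1.64,"ty":3.06,"rz":-0.012,"gripper":0},{"tx":1.64,"ty":3.06,"rz":-0.012,"gripper":0},{"tx":1.64,"ty":3.06,"rz":-0.012,"gripper":0},{"tx":1.64,"ty":3.06,"rz":-0.012,"gripper":0},{"tx":1.64,"ty":3.06,"rz":-0.012,"gripper":0},{"tx":1.64,"ty":3.06,"rz":-0.012,"gripper":0},{"tx":1.64,"ty":3.06,"rz":-0.012,"gripper":0}])

```text
$.moves[0]: bad value
```

```bash
python3 - <<'E'
from h import *
c=snap('side','side1.png')
s=arm.state();R=np.array(s['tool_rot']);tip=np.array(s['eef_pos'])+R[:,2]*arm.tips_ahead
print(s['time_s'],s['eef_pos'],R.round(3),s['ft_force'],tip,s['q'],s['finger_gap'],proj(c,tip))
b=cv2.imread('pics/side1.png')[60:260,190:340]
cv2.imwrite('pics/side1c.png',cv2.resize(b,None,fx=3,fy=3,interpolation=cv2.INTER_CUBIC))
E
```

```text
0.25 [ 0.25774768 -0.59655741  0.40420281] [[ 0.918  0.397 -0.   ]
 [ 0.397 -0.918  0.001]
 [ 0.    -0.001 -1.   ]] [-0.07282422 -0.05523511  0.22814904] [ 0.25765857 -0.59634589  0.21810296] [65.11644332 35.2596863  -0.7229561  81.59173971  0.46384528 63.22207135
 -2.31422772] 0.0931203051017686 [[472.91952635 115.24805756]]
```

View pics/side1c.png

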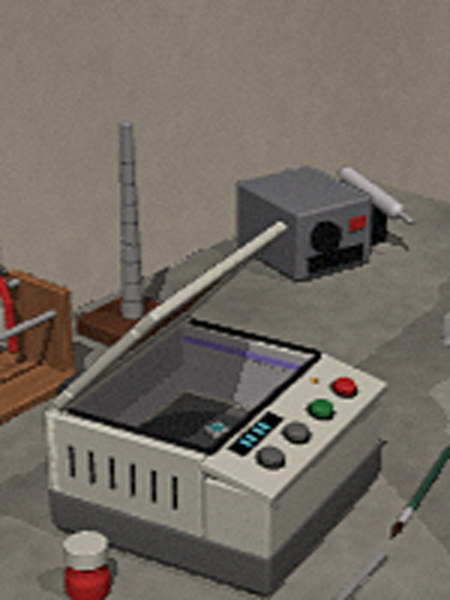

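The move was refused, perhaps because every field is required, and the scene is unchanged. I'll retry with all fields.

move_arm(moves=[{"tx":1.64,"ty":3.06,"tz":0.6,"rx":0,"ry":0,"rz":-0.012,"gripper":0},{"tx":1.64,"ty":3.06,"tz":0.6,"rx":0,"ry":0,"rz":-0.012,"gripper":0},{"tx":1.64,"ty":3.06,"tz":0.6,"rx":0,"ry":0,"rz":-0.012,"gripper":0},{"tx":1.64,"ty":3.06,"tz":0.6,"rx":0,"ry":0,"rz":-0.012,"gripper":0},{"tx":1.64,"ty":3.06,"tz":0.6,"rx":0,"ry":0,"rz":-0.012,"gripper":0},{"tx":1.64,"ty":3.06,"tz":0.6,"rx":0,"ry":0,"rz":-0.012,"gripper":0},{"tx":1.64,"ty":3.06,"tz":0.6,"rx":0,"ry":0,"rz":-0.012,"gripper":0},{"tx":1.64,"ty":3.06,"tz":0.6,"rx":0,"ry":0,"rz":-0.012,"gripper":0},{"tx":1.64,"ty":3.06,"tz":0.6,"rx":0,"ry":0,"rz":-0.012,"gripper":0},{"tx":1.64,"ty":3.06,"tz":0.6,"rx":0,"ry":0,"rz":-0.012,"gripper":0}])

```text
time_s: 1.08
eef_pos: [0.4222, -0.289, 0.4652]
tool_rot: [[0.959, 0.283, 0.0], [0.283, -0.959, -0.0], [0.0, 0.0, -1.0]]
ft_force: [0.7, -0.1, -0.2]
finger_gap: 0.0308
```

move_arm(moves=[{"tx":1.64,"ty":3.04,"tz":0,"rx":0,"ry":0,"rz":-0.012,"gripper":0},{"tx":1.64,"ty":3.04,"tz":0,"rx":0,"ry":0,"rz":-0.012,"gripper":0},{"tx":1.64,"ty":3.04,"tz":0,"rx":0,"ry":0,"rz":-0.012,"gripper":0},{"tx":1.64,"ty":3.04,"tz":0,"rx":0,"ry":0,"rz":-0.012,"gripper":0},{"tx":1.64,"ty":3.04,"tz":0,"rx":0,"ry":0,"rz":-0.012,"gripper":0},{"tx":1.64,"ty":3.04,"tz":0,"rx":0,"ry":0,"rz":-0.012,"gripper":0},{"tx":1.64,"ty":3.04,"tz":0,"rx":0,"ry":0,"rz":-0.012,"gripper":0},{"tx":1.64,"ty":3.04,"tz":0,"rx":0,"ry":0,"rz":-0.012,"gripper":0},{"tx":1.64,"ty":3.04,"tz":0,"rx":0,"ry":0,"rz":-0.012,"gripper":0},{"tx":1.64,"ty":3.04,"tz":0,"rx":0,"ry":0,"rz":-0.012,"gripper":0}])

```text
time_s: 1.92
eef_pos: [0.5863, 0.0149, 0.4648]
tool_rot: [[0.986, 0.166, 0.0], [0.166, -0.986, -0.0], [-0.0, 0.0, -1.0]]
ft_force: [0.3, -1.2, 0.5]
finger_gap: 0.0008
```

```bash
python3 - <<'E'
from h import *
s=arm.state();R=np.array(s['tool_rot']);tip=np.array(s['eef_pos'])+R[:,2]*arm.tips_ahead
for n in('side','top'):
    c=snap(n,n+'2.png'); print(n,proj(c,tip))
print(s['time_s'],s['eef_pos'],R.round(3),tip,s['finger_gap'])
b=cv2.imread('pics/side2.png')[60:260,190:340];a=cv2.imread('pics/top2.png')[110:260,220:370]
k=lambda i,f:cv2.resize(i,None,fx=f,fy=f,interpolation=cv2.INTER_CUBIC)
x=k(b,2.5);y=cv2.copyMakeBorder(k(a,2.5),0,125,0,0,cv2.BORDER_CONSTANT)
cv2.imwrite('pics/both2.png',np.hstack([x,y]))
E
```

```text
side [[253.9382765 128.3629405]]
top [[295.24571166 166.17004989]]
1.9167 [0.58627317 0.01489094 0.46476535] [[ 0.986  0.166  0.   ]
 [ 0.166 -0.986 -0.   ]
 [-0.     0.    -1.   ]] [0.58627349 0.01488074 0.27866535] 0.0008453198409289467
```

View pics/both2.png

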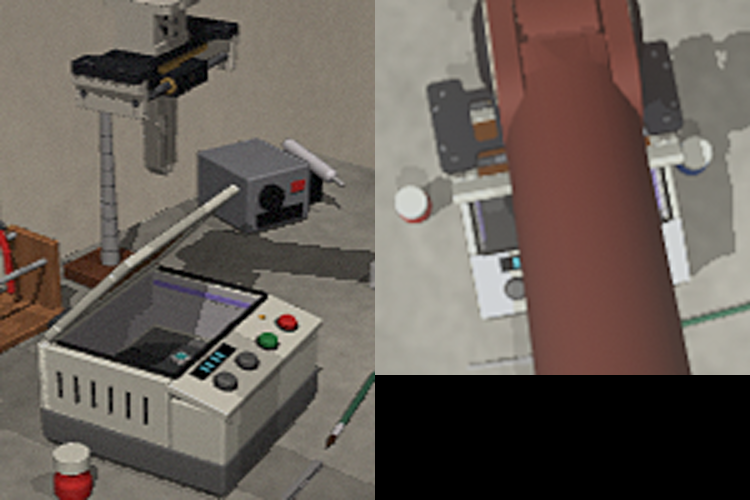

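move_arm(moves=[{"tx":0,"ty":0,"tz":-0.7,"rx":0,"ry":0,"rz":0,"gripper":0},{"tx":0,"ty":0,"tz":-0.7,"rx":0,"ry":0,"rz":0,"gripper":0},{"tx":0,"ty":0,"tz":-0.7,"rx":0,"ry":0,"rz":0,"gripper":0},{"tx":0,"ty":0,"tz":-0.7,"rx":0,"ry":0,"rz":0,"gripper":0},{"tx":0,"ty":0,"tz":-0.7,"rx":0,"ry":0,"rz":0,"gripper":0},{"tx":0,"ty":0,"tz":-0.5,"rx":0,"ry":0,"rz":0,"gripper":0},{"tx":0,"ty":0,"tz":-0.5,"rx":0,"ry":0,"rz":0,"gripper":0},{"tx":0,"ty":0,"tz":-0.5,"rx":0,"ry":0,"rz":0,"gripper":0},{"tx":0,"ty":0,"tz":-0.5,"rx":0,"ry":0,"rz":0,"gripper":0},{"tx":0,"ty":0,"tz":-0.5,"rx":0,"ry":0,"rz":0,"gripper":0}])

```text
time_s: 2.85
eef_pos: [0.5859, 0.0133, 0.4044]
tool_rot: [[0.986, 0.167, 0.0], [0.167, -0.986, 0.0], [0.001, -0.0, -1.0]]
ft_force: [-0.2, 0.2, -0.4]
finger_gap: 0.0008
```

move_arm(moves=[{"tx":-0.28,"ty":-0.05,"tz":-0.4,"rx":0,"ry":0,"rz":0,"gripper":0},{"tx":-0.28,"ty":-0.05,"tz":-0.4,"rx":0,"ry":0,"rz":0,"gripper":0},{"tx":-0.28,"ty":-0.05,"tz":-0.4,"rx":0,"ry":0,"rz":0,"gripper":0},{"tx":-0.28,"ty":-0.05,"tz":-0.4,"rx":0,"ry":0,"rz":0,"gripper":0},{"tx":-0.28,"ty":-0.05,"tz":-0.4,"rx":0,"ry":0,"rz":0,"gripper":0},{"tx":-0.28,"ty":-0.05,"tz":-0.4,"rx":0,"ry":0,"rz":0,"gripper":0},{"tx":-0.28,"ty":-0.05,"tz":-0.4,"rx":0,"ry":0,"rz":0,"gripper":0},{"tx":-0.28,"ty":-0.05,"tz":-0.4,"rx":0,"ry":0,"rz":0,"gripper":0},{"tx":-0.28,"ty":-0.05,"tz":-0.4,"rx":0,"ry":0,"rz":0,"gripper":0},{"tx":-0.28,"ty":-0.05,"tz":-0.4,"rx":0,"ry":0,"rz":0,"gripper":0}])

```text
time_s: 3.68
eef_pos: [0.5584, 0.0085, 0.3646]
tool_rot: [[0.986, 0.167, 0.004], [0.167, -0.986, 0.001], [0.004, -0.0, -1.0]]
ft_force: [4.7, 1.2, -2.0]
finger_gap: 0.0006
```

```bash
python3 - <<'E'
from h import *
s=arm.state();R=np.array(s['tool_rot']);tip=np.array(s['eef_pos'])+R[:,2]*arm.tips_ahead
c=snap('side','side3.png'); print(proj(c,tip),tip,s['ft_force'])
b=cv2.imread('pics/side3.png')[100:260,190:340]
cv2.imwrite('pics/side3c.png',cv2.resize(b,None,fx=3.5,fy=3.5,interpolation=cv2.INTER_CUBIC))
E
```

```text
[[264.352954   167.94805056]] [0.55905727 0.0086105  0.17851722] [ 4.67614084  1.18300895 -1.96439534]
```

View pics/side3c.png

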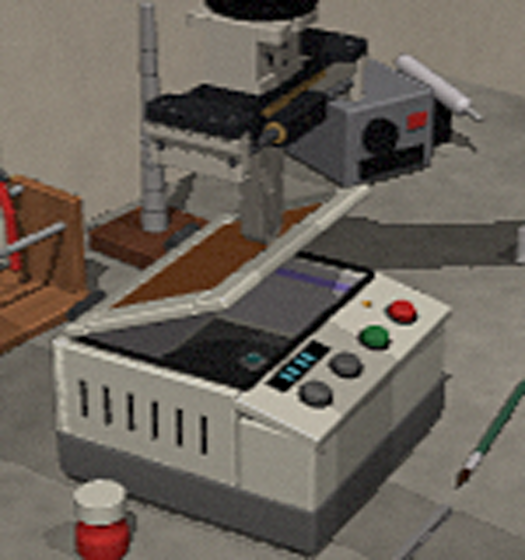

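The lid is following, now about 0.45 rad open, and the fingers sit mid-face. Continuing more vertically.

move_arm(moves=[{"tx":-0.12,"ty":-0.02,"tz":-0.4,"rx":0,"ry":0,"rz":0,"gripper":0},{"tx":-0.12,"ty":-0.02,"tz":-0.4,"rx":0,"ry":0,"rz":0,"gripper":0},{"tx":-0.1,"ty":-0.02,"tz":-0.4,"rx":0,"ry":0,"rz":0,"gripper":0},{"tx":-0.1,"ty":-0.02,"tz":-0.4,"rx":0,"ry":0,"rz":0,"gripper":0},{"tx":-0.08,"ty":-0.01,"tz":-0.4,"rx":0,"ry":0,"rz":0,"gripper":0},{"tx":-0.06,"ty":-0.01,"tz":-0.4,"rx":0,"ry":0,"rz":0,"gripper":0},{"tx":-0.05,"ty":-0.01,"tz":-0.4,"rx":0,"ry":0,"rz":0,"gripper":0},{"tx":-0.03,"ty":0,"tz":-0.4,"rx":0,"ry":0,"rz":0,"gripper":0},{"tx":0,"ty":0,"tz":-0.4,"rx":0,"ry":0,"rz":0,"gripper":0},{"tx":0,"ty":0,"tz":-0.4,"rx":0,"ry":0,"rz":0,"gripper":0}])

```text
time_s: 4.57
eef_pos: [0.5509, 0.007, 0.3242]
tool_rot: [[0.986, 0.167, -0.001], [0.167, -0.986, -0.0], [-0.001, 0.0, -1.0]]
ft_force: [-0.1, 0.1, 0.4]
finger_gap: 0.0002
```

move_arm(moves=[{"tx":0,"ty":0,"tz":-0.1,"rx":0,"ry":0,"rz":0,"gripper":0},{"tx":0,"ty":0,"tz":-0.1,"rx":0,"ry":0,"rz":0,"gripper":0},{"tx":0,"ty":0,"tz":-0.1,"rx":0,"ry":0,"rz":0,"gripper":0},{"tx":0,"ty":0,"tz":-0.1,"rx":0,"ry":0,"rz":0,"gripper":0},{"tx":0,"ty":0,"tz":-0.1,"rx":0,"ry":0,"rz":0,"gripper":0},{"tx":0,"ty":0,"tz":-0.1,"rx":0,"ry":0,"rz":0,"gripper":0},{"tx":0,"ty":0,"tz":-0.1,"rx":0,"ry":0,"rz":0,"gripper":0},{"tx":0,"ty":0,"tz":0,"rx":0,"ry":0,"rz":0,"gripper":0},{"tx":0,"ty":0,"tz":0,"rx":0,"ry":0,"rz":0,"gripper":0},{"tx":0,"ty":0,"tz":0,"rx":0,"ry":0,"rz":0,"gripper":0}])

```text
time_s: 5.4
eef_pos: [0.5513, 0.0073, 0.3177]
tool_rot: [[0.986, 0.167, 0.0], [0.167, -0.986, 0.0], [0.0, -0.0, -1.0]]
ft_force: [0.2, 0.1, -0.2]
finger_gap: 0.0004
```

```bash
python3 - <<'E'
from h import *
s=arm.state();R=np.array(s['tool_rot']);tip=np.array(s['eef_pos'])+R[:,2]*arm.tips_ahead
c=snap('side','side4.png'); print(proj(c,tip),tip,s['ft_force'])
b=cv2.imread('pics/side4.png')[120:260,190:340]
cv2.imwrite('pics/side4c.png',cv2.resize(b,None,fx=4,fy=4,interpolation=cv2.INTER_CUBIC))
E
```

```text
[[267.06558637 185.27215563]] [0.55131588 0.00732782 0.13164598] [ 0.17089551  0.0608958  -0.20093265]
```

View pics/side4c.png

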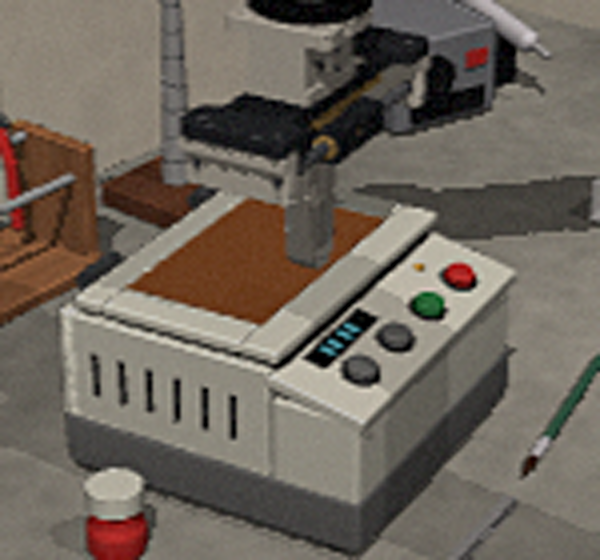

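The lid looks almost shut, with the fingers on the window. I'll press a few mm more until the seal pushes back.

move_arm(moves=[{"tx":0,"ty":0,"tz":-0.05,"rx":0,"ry":0,"rz":0,"gripper":0},{"tx":0,"ty":0,"tz":-0.05,"rx":0,"ry":0,"rz":0,"gripper":0},{"tx":0,"ty":0,"tz":-0.05,"rx":0,"ry":0,"rz":0,"gripper":0},{"tx":0,"ty":0,"tz":-0.05,"rx":0,"ry":0,"rz":0,"gripper":0},{"tx":0,"ty":0,"tz":0,"rx":0,"ry":0,"rz":0,"gripper":0},{"tx":0,"ty":0,"tz":0,"rx":0,"ry":0,"rz":0,"gripper":0},{"tx":0,"ty":0,"tz":0,"rx":0,"ry":0,"rz":0,"gripper":0},{"tx":0,"ty":0,"tz":0,"rx":0,"ry":0,"rz":0,"gripper":0},{"tx":0,"ty":0,"tz":0,"rx":0,"ry":0,"rz":0,"gripper":0},{"tx":0,"ty":0,"tz":0,"rx":0,"ry":0,"rz":0,"gripper":0}])

```text
time_s: 6.28
eef_pos: [0.5512, 0.0073, 0.3169]
tool_rot: [[0.986, 0.167, 0.001], [0.167, -0.986, 0.0], [0.001, 0.0, -1.0]]
ft_force: [-1.4, 0.2, 6.5]
finger_gap: 0.0006
```

move_arm(moves=[{"tx":0,"ty":0,"tz":-0.05,"rx":0,"ry":0,"rz":0,"gripper":0},{"tx":0,"ty":0,"tz":-0.05,"rx":0,"ry":0,"rz":0,"gripper":0},{"tx":0,"ty":0,"tz":-0.05,"rx":0,"ry":0,"rz":0,"gripper":0},{"tx":0,"ty":0,"tz":-0.05,"rx":0,"ry":0,"rz":0,"gripper":0},{"tx":0,"ty":0,"tz":0,"rx":0,"ry":0,"rz":0,"gripper":0},{"tx":0,"ty":0,"tz":0,"rx":0,"ry":0,"rz":0,"gripper":0},{"tx":0,"ty":0,"tz":0,"rx":0,"ry":0,"rz":0,"gripper":0},{"tx":0,"ty":0,"tz":0,"rx":0,"ry":0,"rz":0,"gripper":0},{"tx":0,"ty":0,"tz":0,"rx":0,"ry":0,"rz":0,"gripper":0},{"tx":0,"ty":0,"tz":0,"rx":0,"ry":0,"rz":0,"gripper":0}])

```text
time_s: 7.12
eef_pos: [0.5511, 0.0073, 0.3168]
tool_rot: [[0.986, 0.167, 0.002], [0.167, -0.986, -0.0], [0.002, 0.0, -1.0]]
ft_force: [-5.7, -0.3, 16.5]
finger_gap: 0.0008
```

16.5 N at closed height, so the lid is on its seal. Next I lift and go above the green key.

move_arm(moves=[{"tx":0,"ty":0,"tz":0.5,"rx":0,"ry":0,"rz":0,"gripper":0},{"tx":0,"ty":0,"tz":1,"rx":0,"ry":0,"rz":0,"gripper":0},{"tx":0,"ty":0,"tz":1,"rx":0,"ry":0,"rz":0,"gripper":0},{"tx":0,"ty":0,"tz":1,"rx":0,"ry":0,"rz":0,"gripper":0},{"tx":-1.36,"ty":-0.66,"tz":0,"rx":0,"ry":0,"rz":0,"gripper":0},{"tx":-1.36,"ty":-0.66,"tz":0,"rx":0,"ry":0,"rz":0,"gripper":0},{"tx":-1.36,"ty":-0.66,"tz":0,"rx":0,"ry":0,"rz":0,"gripper":0},{"tx":-1.36,"ty":-0.66,"tz":0,"rx":0,"ry":0,"rz":0,"gripper":0},{"tx":-1.36,"ty":-0.66,"tz":-1,"rx":0,"ry":0,"rz":0,"gripper":0},{"tx":0,"ty":0,"tz":-1,"rx":0,"ry":0,"rz":0,"gripper":0}])

```text
time_s: 7.95
eef_pos: [0.4812, -0.0274, 0.3295]
tool_rot: [[0.986, 0.164, -0.001], [0.164, -0.986, -0.001], [-0.001, 0.001, -1.0]]
ft_force: [0.7, -0.5, -0.7]
finger_gap: 0.0005
```

```bash
python3 - <<'E'
from h import *
s=arm.state();R=np.array(s['tool_rot']);tip=np.array(s['eef_pos'])+R[:,2]*arm.tips_ahead
c=snap('side','side5.png'); print(proj(c,tip),tip,s['ft_force'])
b=cv2.imread('pics/side5.png')[130:250,200:340]
cv2.imwrite('pics/side5c.png',cv2.resize(b,None,fx=5,fy=5,interpolation=cv2.INTER_CUBIC))
E
```

```text
[[297.6873457  184.42082416]] [ 0.48100305 -0.02762822  0.14339693] [ 0.7068256  -0.53559772 -0.6501789 ]
```

View pics/side5c.png

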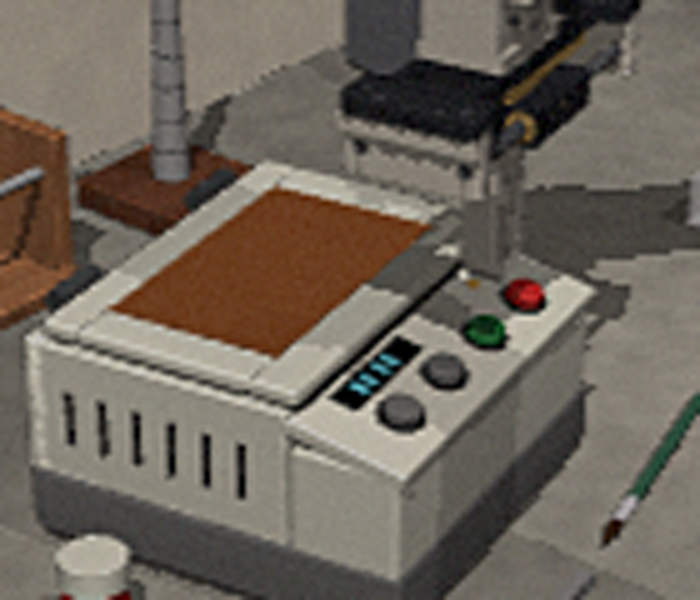

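The lid is flush with no gap. The tips (about (488,272) in the crop) are straight above the green key at (486,326), clear of red and grey. Descending.

move_arm(moves=[{"tx":0.1,"ty":0.2,"tz":-0.4,"rx":0,"ry":0,"rz":0,"gripper":0},{"tx":0,"ty":0,"tz":-0.5,"rx":0,"ry":0,"rz":0,"gripper":0},{"tx":0,"ty":0,"tz":-0.5,"rx":0,"ry":0,"rz":0,"gripper":0},{"tx":0,"ty":0,"tz":-0.4,"rx":0,"ry":0,"rz":0,"gripper":0},{"tx":0,"ty":0,"tz":-0.3,"rx":0,"ry":0,"rz":0,"gripper":0},{"tx":0,"ty":0,"tz":0,"rx":0,"ry":0,"rz":0,"gripper":0},{"tx":0,"ty":0,"tz":0,"rx":0,"ry":0,"rz":0,"gripper":0},{"tx":0,"ty":0,"tz":0,"rx":0,"ry":0,"rz":0,"gripper":0},{"tx":0,"ty":0,"tz":0,"rx":0,"ry":0,"rz":0,"gripper":0},{"tx":0,"ty":0,"tz":0,"rx":0,"ry":0,"rz":0,"gripper":0}])

```text
time_s: 8.83
eef_pos: [0.4843, -0.0238, 0.308]
tool_rot: [[0.986, 0.167, 0.001], [0.167, -0.986, 0.0], [0.001, 0.0, -1.0]]
ft_force: [-0.5, -0.3, -0.5]
finger_gap: 0.0006
```

move_arm(moves=[{"tx":0,"ty":0,"tz":-0.1,"rx":0,"ry":0,"rz":0,"gripper":0},{"tx":0,"ty":0,"tz":-0.1,"rx":0,"ry":0,"rz":0,"gripper":0},{"tx":0,"ty":0,"tz":-0.1,"rx":0,"ry":0,"rz":0,"gripper":0},{"tx":0,"ty":0,"tz":-0.1,"rx":0,"ry":0,"rz":0,"gripper":0},{"tx":0,"ty":0,"tz":-0.1,"rx":0,"ry":0,"rz":0,"gripper":0},{"tx":0,"ty":0,"tz":0,"rx":0,"ry":0,"rz":0,"gripper":0},{"tx":0,"ty":0,"tz":0,"rx":0,"ry":0,"rz":0,"gripper":0},{"tx":0,"ty":0,"tz":0,"rx":0,"ry":0,"rz":0,"gripper":0},{"tx":0,"ty":0,"tz":0,"rx":0,"ry":0,"rz":0,"gripper":0},{"tx":0,"ty":0,"tz":0,"rx":0,"ry":0,"rz":0,"gripper":0}])

```text
time_s: 9.67
eef_pos: [0.4843, -0.0238, 0.3029]
tool_rot: [[0.986, 0.167, 0.001], [0.167, -0.986, 0.0], [0.001, 0.0, -1.0]]
ft_force: [-0.6, -0.8, 2.3]
finger_gap: 0.0006
```

move_arm(moves=[{"tx":0,"ty":0,"tz":-0.1,"rx":0,"ry":0,"rz":0,"gripper":0},{"tx":0,"ty":0,"tz":-0.1,"rx":0,"ry":0,"rz":0,"gripper":0},{"tx":0,"ty":0,"tz":-0.05,"rx":0,"ry":0,"rz":0,"gripper":0},{"tx":0,"ty":0,"tz":0,"rx":0,"ry":0,"rz":0,"gripper":0},{"tx":0,"ty":0,"tz":0,"rx":0,"ry":0,"rz":0,"gripper":0},{"tx":0,"ty":0,"tz":0,"rx":0,"ry":0,"rz":0,"gripper":0},{"tx":0,"ty":0,"tz":0,"rx":0,"ry":0,"rz":0,"gripper":0},{"tx":0,"ty":0,"tz":0,"rx":0,"ry":0,"rz":0,"gripper":0},{"tx":0,"ty":0,"tz":0,"rx":0,"ry":0,"rz":0,"gripper":0},{"tx":0,"ty":0,"tz":0,"rx":0,"ry":0,"rz":0,"gripper":0}])

```text
time_s: 10.5
eef_pos: [0.4845, -0.0237, 0.3004]
tool_rot: [[0.986, 0.167, 0.001], [0.167, -0.986, 0.0], [0.001, 0.0, -1.0]]
ft_force: [2.0, 1.0, 3.7]
finger_gap: 0.0006
```

move_arm(moves=[{"tx":0,"ty":0,"tz":-0.1,"rx":0,"ry":0,"rz":0,"gripper":0},{"tx":0,"ty":0,"tz":-0.05,"rx":0,"ry":0,"rz":0,"gripper":0},{"tx":0,"ty":0,"tz":0,"rx":0,"ry":0,"rz":0,"gripper":0},{"tx":0,"ty":0,"tz":0,"rx":0,"ry":0,"rz":0,"gripper":0},{"tx":0,"ty":0,"tz":0,"rx":0,"ry":0,"rz":0,"gripper":0},{"tx":0,"ty":0,"tz":0,"rx":0,"ry":0,"rz":0,"gripper":0},{"tx":0,"ty":0,"tz":0,"rx":0,"ry":0,"rz":0,"gripper":0},{"tx":0,"ty":0,"tz":0,"rx":0,"ry":0,"rz":0,"gripper":0},{"tx":0,"ty":0,"tz":0,"rx":0,"ry":0,"rz":0,"gripper":0},{"tx":0,"ty":0,"tz":0,"rx":0,"ry":0,"rz":0,"gripper":0}])

```text
time_s: 11.33
eef_pos: [0.4846, -0.0237, 0.2998]
tool_rot: [[0.986, 0.167, 0.002], [0.167, -0.986, 0.0], [0.002, 0.0, -1.0]]
ft_force: [1.3, 0.2, 10.1]
finger_gap: 0.0003
```

```bash
python3 - <<'E'
from h import *
for i in range(4):
    c=snap('side','side6.png');print(arm.state()['ft_force'])
b=cv2.imread('pics/side6.png')[130:250,200:340]
cv2.imwrite('pics/side6c.png',cv2.resize(b,None,fx=5,fy=5,interpolation=cv2.INTER_CUBIC))
E
```

```text
[-0.0684645   1.19894088  9.58794953]
[ 1.48749954 -0.35258034 10.59840339]
[ 0.82310709  1.29579786 10.15744036]
[ 1.10762903  0.67694034 10.24265638]
```

View pics/side6c.png

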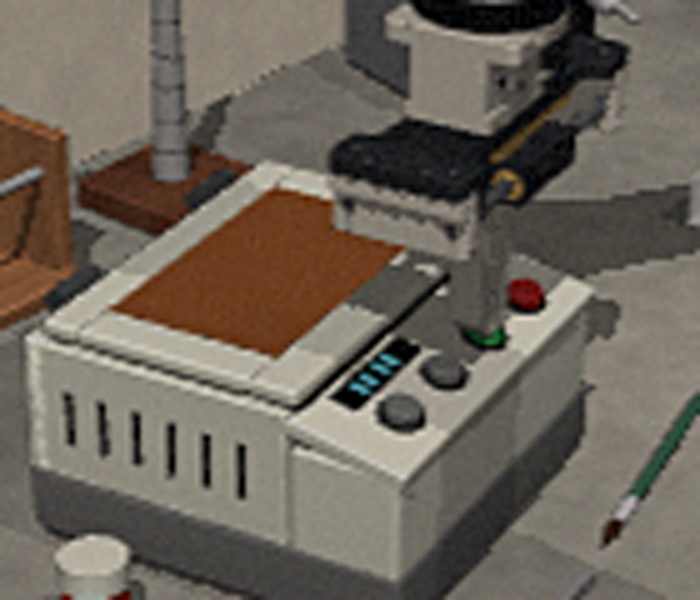

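The fingers press the green key (its front rim shows at (488,338)), and both neighbouring keys are clear. The force rose by about 0.6 N/mm to 3.7 N, then jumped to 10 N, which fits the spring followed by the key's stop. Withdrawing.

move_arm(moves=[{"tx":0,"ty":0,"tz":0.3,"rx":0,"ry":0,"rz":0,"gripper":0},{"tx":0,"ty":0,"tz":0.5,"rx":0,"ry":0,"rz":0,"gripper":0},{"tx":0,"ty":0,"tz":1.5,"rx":0,"ry":0,"rz":0,"gripper":0},{"tx":0,"ty":0,"tz":2,"rx":0,"ry":0,"rz":0,"gripper":0},{"tx":0,"ty":0,"tz":2,"rx":0,"ry":0,"rz":0,"gripper":0},{"tx":0,"ty":0,"tz":2,"rx":0,"ry":0,"rz":0,"gripper":0},{"tx":0,"ty":0,"tz":2,"rx":0,"ry":0,"rz":0,"gripper":0},{"tx":0,"ty":0,"tz":2,"rx":0,"ry":0,"rz":0,"gripper":0},{"tx":0,"ty":0,"tz":1.5,"rx":0,"ry":0,"rz":0,"gripper":0},{"tx":0,"ty":0,"tz":1,"rx":0,"ry":0,"rz":0,"gripper":0}])

```text
time_s: 12.37
eef_pos: [0.4832, -0.024, 0.4473]
tool_rot: [[0.986, 0.167, -0.003], [0.167, -0.986, -0.0], [-0.003, -0.0, -1.0]]
ft_force: [0.6, 0.3, -0.9]
finger_gap: 0.0004
```

move_arm(moves=[{"tx":0,"ty":-2.5,"tz":0,"rx":0,"ry":0,"rz":0,"gripper":0},{"tx":0,"ty":-2.5,"tz":0,"rx":0,"ry":0,"rz":0,"gripper":0},{"tx":0,"ty":-2.5,"tz":0,"rx":0,"ry":0,"rz":0,"gripper":0},{"tx":0,"ty":-2.5,"tz":0,"rx":0,"ry":0,"rz":0,"gripper":0},{"tx":0,"ty":-2.5,"tz":0,"rx":0,"ry":0,"rz":0,"gripper":0},{"tx":0,"ty":-2.5,"tz":0,"rx":0,"ry":0,"rz":0,"gripper":0},{"tx":0,"ty":-2.5,"tz":0,"rx":0,"ry":0,"rz":0,"gripper":0},{"tx":0,"ty":-2.5,"tz":0,"rx":0,"ry":0,"rz":0,"gripper":0},{"tx":0,"ty":0,"tz":0,"rx":0,"ry":0,"rz":0,"gripper":0},{"tx":0,"ty":0,"tz":0,"rx":0,"ry":0,"rz":0,"gripper":0}])

```text
time_s: 13.2
eef_pos: [0.4828, -0.2251, 0.4453]
tool_rot: [[0.987, 0.163, -0.005], [0.163, -0.987, 0.002], [-0.005, -0.002, -1.0]]
ft_force: [0.5, 1.9, 0.1]
finger_gap: 0.0007
```

```bash
python3 - <<'E'
from h import *
c=snap('side','side7.png');snap('top','top7.png')
a=cv2.imread('pics/side7.png')[130:250,200:340];b=cv2.imread('pics/top7.png')[110:260,220:370]
cv2.imwrite('pics/both7.png',np.hstack([cv2.resize(a,(466,400),interpolation=2),cv2.resize(b,(320,400),interpolation=2)]))
d=cv2.absdiff(cv2.imread('pics/side0.png'),cv2.imread('pics/side7.png')).max(2)
print([(k,int((d[y0:y1,x0:x1]>40).sum())) for k,(x0,x1,y0,y1) in dict(tray=(40,160,270,350),pliers=(195,280,310,360),brush=(285,345,205,275),jarred=(208,230,235,262)).items()])
E
```

```text
[('tray', 0), ('pliers', 0), ('brush', 0), ('jarred', 0)]
```

View pics/both7.png

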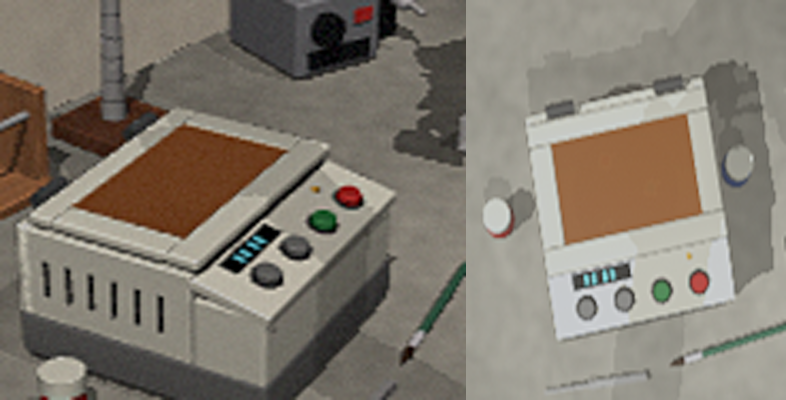

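The lid is shut, all four keys are up and the neighbouring things haven't moved. Handing in.

```bash
python3 -c "
from cell import close_job
print(close_job())"
```

```text
the job is handed in; nothing more can be done
None
```

I pushed the lid shut with the closed fingers, pressed the green start key, let it come back up and withdrew. The job was handed in at about 13 s of the 43 s allowed; no verdict was given.

- **Lid:** The fingers followed it down from about 0.84 rad to its seal, with 16.5 N measured at the closed height. The last pictures show it flush.
- **Start key:** The force rose to 3.7 N at the expected spring rate, then jumped to 10 N, which I take as the key's stop. The fingers landed slightly back and left of the key's centre, but clear of its neighbours.
- **Final look:** All four keys look up and the robot is clear of everything. Comparing pictures before and after showed no change at the tray, pliers, brush and red jar. The tweezers and blue jar look in place by eye.
- **Not checked:** I did not check the tub and the bead dish at the end. The pendants are under the shut lid and could not be seen; nothing went into the chamber.
- **Disagreements:** The first move calls were refused because rows must list every field; nothing moved. In the pose fit the side camera was off by 1 to 4 px, and the lid edge in the top view by 2 to 3 px. I allowed for that by stopping on measured force.

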